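# Refill the soap canister from the delivery tray

## Task

Refill the square soap canister: lift its loose lid off and gently lay it flat, right way up, on the counter; then pick up the wooden tray, hold its open end close over the canister's mouth and tip it until all four soap bars have dropped in. Do not press on the soaps with the gripper or knock the other things about, and finish with the empty tray set gently back down, upright on the counter, and the canister left open.

Things in the scene. Friction and masses are not known exactly. Their poses are not given: they have to be found in the camera images.
- tray: loose light-wood tray like a wide scoop, 0.2 kg. Floor 130 (x) x 110 (y) x 5 mm; origin under its centre, z up; +x end open, no lip. Side walls reach 45 mm up. At x = -65 mm an 8 mm thick, 110 mm wide back board rises, 100 mm along its slope, leaning back (to -x) 25 degrees from vertical; top edge 95 mm high at x = -107 mm. Pinch it there, fingers along the slope
- tray_grip (a point): point in the middle of the thickness of the tray's back board, 80 mm up its slope and 20 mm below its top edge, at (-99, 0, 76) mm in the tray's frame; same axes as the tray (not turned with the board)
- tray_spout (a point): middle of the top edge of the floor at the tray's open end, at (65, 0, 5) mm in the tray's frame; same axes as the tray
- soap1: cream soap bar, 60 x 38 x 24 mm (x, y, z), about 50 g, lying loose in the tray; origin at the centre of its underside
- soap2: second soap bar, the same
- soap3: third soap bar, the same
- soap4: fourth soap bar, the same
- canister: square open-topped grey concrete canister, fixed to the counter; outside 160 x 160 x 105 mm high, walls 8 mm, inside 144 x 144 mm, inner floor 8 mm above the counter; origin at the centre of its underside, z up
- canister_mouth (a point): centre of the canister's mouth, level with its rim, 105 mm above the counter
- lid: loose wooden lid on the canister, 0.22 kg: plate 164 x 164 x 10 mm, under it a plug 132 x 132 x 10 mm hanging in the mouth with 6 mm play, on top a dark steel knob, 28 mm in diameter, 32 mm tall; origin at the centre of the plug's underside (95 mm high when on the canister, 0 when lying on the counter), z up
- lid_knob (a point): point on the knob's axis at gripping height, 38 mm above the lid's origin, 14 mm below the knob's top
- pump: bystander: black pump bottle, 68 mm in diameter, 164 mm tall; origin at the centre of its underside
- plant: bystander: white plant pot, 112 mm in diameter, 110 mm tall, leaves to 220 mm; origin at the centre of its underside
- tumbler: bystander: white tumbler, 74 mm in diameter, 100 mm tall; origin at the centre of its underside
- jar: bystander: amber jar, 66 mm in diameter, 60 mm tall; origin at the centre of its underside
- hairbrush: bystander: wooden hairbrush, 190 mm long (x), 52 mm wide, 30 mm high, lying on the counter near the robot; origin at its underside
- nailbrush: bystander: wooden nail brush, 90 x 42 x 36 mm; origin at the centre of its underside
Mind the look-alikes: they are no part of the job. What is shaped like the canister but blue is not meant.

How it is judged:
On the way, in this order (a step that is already met when the one before it is completed fails the run):
1. the lid lies flat, right way up, on the counter (height (world z) of lid below 0.015 m and angle between lid's own z axis and vertical below 0.12 rad), for 0.2 s.
2. the tray is being tipped (more than 23 degrees) with the middle of its open end over the canister's mouth, between the rim and 110 mm above it (angle between tray's own z axis and vertical above 0.4 rad and x of tray_spout in the frame of canister between -0.09 and 0.09 m and y of tray_spout in the frame of canister between -0.09 and 0.09 m and z of tray_spout in the frame of canister between 0.085 and 0.215 m), for 0.1 s.
At the end, for the whole second after the job is handed in: all four soap bars are inside the canister (centres within its inner walls and below its rim), the lid lies right way up on the counter and the tray stands upright on the counter, each within 15 mm of the counter's height and 0.12 rad of level, both at rest (all of step 1 and x of soap1 in the frame of canister between -0.073 and 0.073 m and y of soap1 in the frame of canister between -0.073 and 0.073 m and z of each of soap1, soap2, soap3, soap4 in the frame of canister below 0.105 m and linear speed of each of soap1, soap2, soap3, soap4 below 0.05 m/s and x of soap2 in the frame of canister between -0.073 and 0.073 m and y of soap2 in the frame of canister between -0.073 and 0.073 m and x of soap3 in the frame of canister between -0.073 and 0.073 m and y of soap3 in the frame of canister between -0.073 and 0.073 m and x of soap4 in the frame of canister between -0.073 and 0.073 m and y of soap4 in the frame of canister between -0.073 and 0.073 m and linear speed of each of lid, tray below 0.03 m/s and height (world z) of tray below 0.015 m and angle between tray's own z axis and vertical below 0.12 rad); the robot touches nothing.
It fails at once if the gripper presses on a soap bar (over 2 N) (contact force between the fingers and soap1 above 2 N or contact force between the fingers and soap2 above 2 N or contact force between the fingers and soap3 above 2 N or contact force between the fingers and soap4 above 2 N).
It fails at once if the lid or the tray is dropped or thrown down on the counter (faster than 0.6 m/s within 50 mm of it) ((height (world z) of lid below 0.05 m and linear speed of lid above 0.6 m/s) or (height (world z) of tray below 0.05 m and linear speed of tray above 0.6 m/s)).
It fails at once if a bystander is pushed more than 40 mm (distance of any of pump, plant, tumbler, jar, hairbrush, nailbrush from where it was at the start of the episode above 0.04 m).
It also fails if it takes over 64 s, if anything falls off the work surface, if the arm or the gripper's body presses on something with over 40 N, if the wrist force passes 120 N, or if a joint passes its speed limit or range.

## Robot

A 6-joint arm with a two-finger parallel gripper is mounted at the origin on the work surface. World frame = base frame: x ahead of the robot, y to its left, z up, the work surface at z = 0. Lengths are in m, angles in rad, forces in N, time in s.
With the tool pointing down it reaches from about 0.4 to 0.925 m from the base axis. Payload 12.5 kg.
Tool frame: the origin (TCP) lies between the finger pads; the fingertips stand 17 mm ahead of it and the grasp point (between the pads) lies 2 mm behind it; y points along the fingers, x is the direction in which the jaws open and shut, and the axes are right-handed (so a half turn about y gives the same grasp; the last joint's range is limited). The gripper opens to 95 mm and grips with 3 to 60 N. Pads are 20 mm wide; open, the fingers measure 119 mm over their backs; the gripper's body (75 mm by 180 mm) begins 59 mm behind the grasp point.
Start: joints at [1.103, 0.491, 1.559, -0, 1.092, -0.106], TCP at [0.221, 0.585, 0.232] pointing down, gripper open.
Joint ranges: [-3.1, 3.1], [-0.84, 2.19], [0.05, 2.79], [-1.13, 4.28], [0.06, 2.93], [-2.69, 2.69]. Speed limits (rad/s): [2.22, 2.22, 2.79, 3.14, 3.14, 3.14].

## Interface

Orientations are given as a unit quaternion [x, y, z, w].
In Python, from plant import bot gives the robot as it stands.
- The arm moves only by the tool jog_arm, never from a script. Its argument "commands" is a list that holds one entry, the list of rows, each a list of 6 numbers: the shift along the world's x, y, z in m, then the turn, a rotation vector about the world's x, y, z in rad. In form: [[[x, y, z, ax, ay, az], ...]]. A call has 1 to 8 rows; each row shifts and turns the pose as measured when the row begins; what a row does not reach is not made up. A row lasts 1/12 s, in which the tool goes at most 41.7 mm and 7.16 degrees, less where a joint would pass 70% of its speed; a pose out of reach is approached as far as the arm can. A call with a gripper value outside its range is refused whole. "grip" is the closure, from 0 (fully open) to 1 (shut), set as the call begins (left out, the last holds). The fingers move at their own pace and stop on an object; "newtons" is the grip in N (left out, the last holds). Time passes only in rows, so rows that do not move let the fingers close. It gives the time, the measured TCP pose, the force and the opening at its end, in the units of the state.
- bot.get_state(): the state, without advancing time (a new reading comes with each control period).
- bot.get_image(name): name is "scene" or "top"; returns (picture, depth): 384x512x3 uint8, red, green, blue; 384x512 float32, m along the optical axis (not along the pixel's ray), 0 where there is no reading.
- bot.camera_params(name): a dict with "fx", "fy", "cx", "cy" (pixels), "world_to_cam" (4x4, takes a point from world to camera coordinates). Camera axes: x right, y down, z forward; pixel columns grow to the right and rows downward; lengths in m; the calibration is good to about 2 mm. A picture is of the moment at which its call begins. camera_params takes no time and is no camera call.
- bot.finish_job(): hands the job in, once; it reports no verdict.
The state is a dict: "clock": time; "joint_positions": joint angles; "qd": joint speeds; "joint_torque": joint torques, N m; "tool_pos": TCP position; "tool_rot": TCP orientation; "wrist_force": force on the tool from outside, world axes, zero at the start; "ft_torque": the same for the moment, N m; "opening": finger opening in m.
Only numpy, scipy, OpenCV 4.12 (cv2) and the standard library are available. Lean on these libraries where they do the work, as an engineer would, in place of code of your own. Each camera call takes 0.05 s, during which the arm holds its last target. There are 200 camera calls.

## Working session

There is one attempt and no reset: what is moved stays moved. The work goes in short steps, Python scripts to look and compute and a tool call to move; the robot and the scene stay as the last step left them, time stands still between calls to the robot, and variables do not carry over. Pictures are saved under pics/ and viewed, about 8 in all and at most 12, crops included, and the job is handed in when it is done.

Besides the shell and the picture viewer there is one more tool, called after "Emit:" as name(argument=value, ...), one argument or row to a line, values as JSON. jog_arm: Moves the arm, as the interface text tells. Its arguments: {"type":"object","properties":{"commands":{"type":"array","items":{"type":"array","items":{"type":"array","items":{"type":"number"}}}},"grip":{"type":"number"},"newtons":{"type":"number"}},"required":["commands"]}

```bash
ls; mkdir -p pics
cat > h.py <<'E'
import numpy as np, cv2
from plant import bot
def grab(n,save=None):
    im,d=bot.get_image(n)
    if save: cv2.imwrite('pics/'+save,im[:,:,::-1])
    return im,d
def cloud(n,d):
    p=bot.camera_params(n); T=np.linalg.inv(np.array(p['world_to_cam']))
    v,u=np.mgrid[:d.shape[0],:d.shape[1]]
    P=np.stack([(u-p['cx'])/p['fx']*d,(v-p['cy'])/p['fy']*d,d],-1)
    return P@T[:3,:3].T+T[:3,3]
E
python3 - <<'E'
from h import *
print(bot.get_state())
for n in('scene','top'):
    im,d=grab(n,n+'0.png'); np.savez(n+'0.npz',im=im,d=d)
    p=bot.camera_params(n);print(p['fx'],np.linalg.inv(np.array(p['world_to_cam'])).round(3).tolist(),d.min(),d.max())
a=cv2.imread('pics/scene0.png');b=cv2.imread('pics/top0.png')
E
```

```text
pics
{'clock': 0.0, 'joint_positions': array([ 1.10338312e+00,  4.91565668e-01,  1.55950855e+00, -3.44750550e-06,
        1.09167669e+00, -1.05590695e-01]), 'qd': array([-0.00035183, -0.0001992 , -0.00018166,  0.00038568,  0.00033006,
        0.00068991]), 'joint_torque': array([-2.63806258e-03, -6.12643218e+01, -2.58168876e+01,  6.91985339e-02,
        4.84709011e-02, -1.11673260e-04]), 'tool_pos': array([0.22109897, 0.58432089, 0.23103759]), 'tool_rot': array([ 0.58199955,  0.40151837, -0.40223653, -0.58160579]), 'wrist_force': array([0.02891689, 0.15938552, 0.11247682]), 'ft_torque': array([0.03075943, 0.02372977, 0.0136555 ]), 'opening': 0.09482949995408049}
389.62004400890925 [[0.777, 0.507, -0.374, 0.979], [0.629, -0.611, 0.481, -0.511], [0.015, -0.609, -0.793, 1.072], [0.0, 0.0, 0.0, 1.0]] 0.0 3.7257435
486.71413705248955 [[-0.011, -0.98, 0.198, 0.122], [-1.0, 0.011, 0.001, 0.116], [-0.004, -0.198, -0.98, 1.958], [0.0, 0.0, 0.0, 1.0]] 0.0 2.976967
```

View pics/scene0.png

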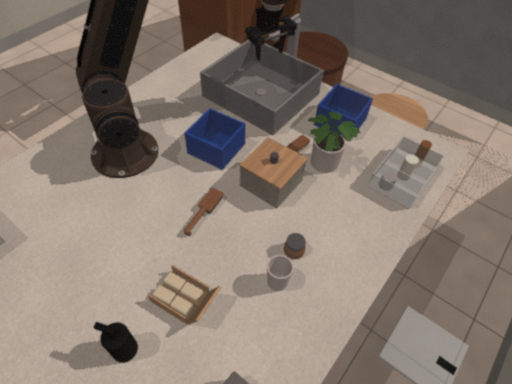

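View pics/top0.png

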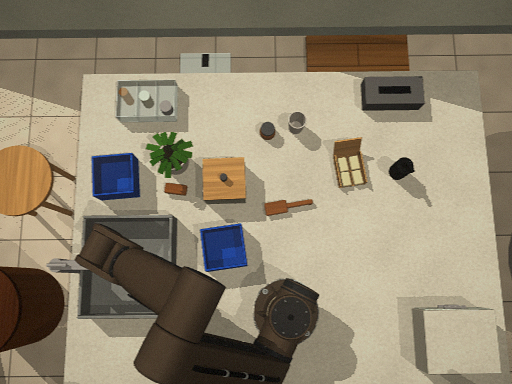

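The top view shows the canister with its lid at about (223,180) and the knob at (223,177). The tray with four soaps is at (350,165), with its back board up at (347,148), on the far side from the robot. The blue boxes are decoys. Next I'll measure both from the depth data.

```bash
cat > m.py <<'E'
from h import *
S={n:np.load(n+'0.npz') for n in('scene','top')}
def rect(q):
    r=cv2.minAreaRect((q*1000).astype(np.float32)); return np.round(r[0],1),np.round(r[1],1),round(r[2],1)
for n,s in S.items():
    C=cloud(n,s['d']); ok=s['d']>0; Z=C[...,2]
    lo,hi={'scene':((0,0),(512,384)),'top':((0,0),(512,384))}[n]
    print(n,'counter z',np.median(Z[ok&(abs(Z)<.02)]))
    m=ok&(Z>.015)&(Z<.3)&(C[...,0]>.3)&(C[...,0]<1.05)&(abs(C[...,1])<.55)
    k,L,st,ce=cv2.connectedComponentsWithStats(m.astype(np.uint8))
    for i in range(1,k):
        if st[i,4]<40: continue
        p=C[L==i]; print(i,st[i].tolist(),'xy',p[:,:2].mean(0).round(3),p[:,0].min().round(3),p[:,0].max().round(3),p[:,1].min().round(3),p[:,1].max().round(3),'z',np.percentile(p[:,2],[50,99]).round(3))
    c=(C[...,0]>.4)&(C[...,0]<.8)&(C[...,1]>.0)&(C[...,1]<.45)
    lid=ok&c&(abs(Z-.115)<.006)&(s['im'][...,0]>s['im'][...,2].astype(int)+25); print('lidtop',lid.sum(),rect(C[lid][:,:2]),np.median(Z[lid]))
    kn=ok&c&(Z>.135)&(Z<.155); kk,LL,ss,_=cv2.connectedComponentsWithStats(kn.astype(np.uint8))
    for i in range(1,kk):
        p=C[LL==i]; 
        if len(p)>8: print('knob?',len(p),p.mean(0).round(4),np.ptp(p,axis=0).round(3),np.median(s['im'][LL==i],axis=0))
E
python3 m.py
```

```text
scene counter z 0.0006510290141483743
1 [259, 95, 35, 37, 732] xy [0.353 0.463] 0.3 0.374 0.427 0.55 z [0.077 0.123]
2 [308, 111, 53, 60, 1720] xy [0.613 0.421] 0.505 0.681 0.352 0.534 z [0.156 0.198]
3 [213, 121, 33, 46, 651] xy [0.324 0.229] 0.3 0.338 0.161 0.33 z [0.068 0.108]
4 [240, 134, 71, 72, 3112] xy [0.521 0.229] 0.426 0.596 0.15 0.484 z [0.114 0.146]
5 [369, 156, 61, 50, 1371] xy [0.859 0.484] 0.78 0.94 0.437 0.55 z [0.052 0.097]
6 [184, 187, 40, 47, 525] xy [ 0.416 -0.004] 0.378 0.442 -0.115 0.077 z [0.03  0.035]
7 [284, 232, 22, 26, 436] xy [0.732 0.053] 0.696 0.761 0.028 0.089 z [0.058 0.065]
8 [267, 254, 27, 35, 677] xy [ 0.749 -0.054] 0.714 0.787 -0.093 -0.019 z [0.07  0.103]
9 [148, 264, 74, 60, 1917] xy [ 0.578 -0.271] 0.49 0.678 -0.335 -0.202 z [0.03  0.097]
10 [94, 321, 44, 41, 1131] xy [ 0.566 -0.469] 0.518 0.589 -0.501 -0.433 z [0.119 0.166]
11 [224, 371, 26, 13, 186] xy [ 0.837 -0.352] 0.82 0.867 -0.376 -0.338 z [0.08  0.084]
lidtop 1775 (array([510.6, 236.6]), array([165.8, 168.6]), 2.7) 0.11546966266379732
knob? 14 [0.5455 0.4082 0.1473] [0.017 0.032 0.01 ] [
[... 873 characters left out ...]
57, 25, 23, 383] xy [ 0.547 -0.455] 0.518 0.589 -0.497 -0.429 z [0.117 0.17 ]
115 [164, 183, 23, 13, 230] xy [0.488 0.437] 0.464 0.514 0.392 0.482 z [0.035 0.047]
121 [264, 199, 49, 17, 417] xy [0.414 0.005] 0.379 0.442 -0.114 0.079 z [0.03  0.041]
128 [141, 215, 36, 22, 358] xy [0.349 0.474] 0.3 0.373 0.432 0.549 z [0.101 0.133]
136 [200, 223, 43, 13, 211] xy [0.321 0.248] 0.3 0.339 0.167 0.327 z [0.098 0.114]
lidtop 1359 (array([527.8, 298.3]), array([319.6, 191.9]), 77.9) 0.11559052138605463
knob? 10 [0.6528 0.3955 0.1498] [0.017 0.024 0.012] [41.5 76.5 26. ]
knob? 44 [0.5549 0.4134 0.1483] [0.03  0.028 0.015] [53. 87. 30.]
knob? 39 [0.5119 0.2373 0.1474] [0.027 0.027 0.016] [76. 72. 65.]
```

```bash
cat > t.py <<'E'
from h import *
for n in('scene','top'):
    s=np.load(n+'0.npz');C=cloud(n,s['d']); Z=C[...,2]
    r=(s['d']>0)&(C[...,0]>.47)&(C[...,0]<.7)&(C[...,1]>-.36)&(C[...,1]<-.18)
    b=C[r&(Z>.055)]; c=b.mean(0); U,W,V=np.linalg.svd(b-c); nn=V[2]*np.sign(V[2,2])
    print(n,'board',len(b),c.round(4),'n',nn.round(3),'yaw',np.degrees(np.arctan2(nn[1],nn[0])).round(1),'tilt',np.degrees(np.arcsin(nn[2])).round(1))
    t=C[r&(Z>.088)]; print('top edge',len(t),t.mean(0).round(4)); d=t[:,:2]-t[:,:2].mean(0); v=np.linalg.svd(d)[2][0]; print(' dir',np.degrees(np.arctan2(v[1],v[0])).round(1),'ends',t[t[:,1].argmin()].round(3),t[t[:,1].argmax()].round(3))
    w=C[r&(Z>.006)&(Z<.05)]; R=cv2.minAreaRect((w[:,:2]*1000).astype(np.float32)); print('low',np.round(R[0],1),np.round(R[1],1),R[2])
    R=cv2.minAreaRect((C[r&(Z>.01)][:,:2]*1000).astype(np.float32)); print('all',np.round(R[0],1),np.round(R[1],1),R[2])
    sp=C[r&(abs(Z-.029)<.004)&(s['im'].min(-1)>110)]; R=cv2.minAreaRect((sp[:,:2]*1000).astype(np.float32)); print('soaps',len(sp),np.round(R[0],1),np.round(R[1],1),R[2])
E
python3 t.py
python3 -c "
import cv2
a=cv2.imread('pics/scene0.png')[245:335,130:235];b=cv2.imread('pics/top0.png')[125:200,315:425]
cv2.imwrite('pics/crop.png',cv2.hconcat([cv2.resize(a,(400,400)),cv2.resize(b,(400,400))]))"
```

```text
scene board 246 [ 0.6613 -0.2611  0.0853] n [-0.854 -0.126  0.506] yaw -171.6 tilt 30.4
top edge 150 [ 0.6665 -0.2586  0.0945]
 dir -81.9 ends [ 0.672 -0.311  0.091] [ 0.661 -0.202  0.093]
low [ 585.  -255.8] [219.4 150.6] 2.5334954261779785
all [ 583.2 -268.1] [177.4 111.2] 8.175436019897461
soaps 838 [ 560.9 -265.4] [130.7  95.5] 8.924901008605957
top board 244 [ 0.6567 -0.2554  0.078 ] n [-0.691 -0.14   0.709] yaw -168.6 tilt 45.2
top edge 77 [ 0.6645 -0.2522  0.095 ]
 dir 98.8 ends [ 0.674 -0.309  0.094] [ 0.651 -0.201  0.093]
low [ 587.1 -269.8] [178.8 224.7] 89.89024353027344
all [ 586.9 -270.3] [172.4 224.5] 88.91496276855469
soaps 252 [ 558.4 -271. ] [115.2  80. ] 7.565699577331543
```

View pics/crop.png

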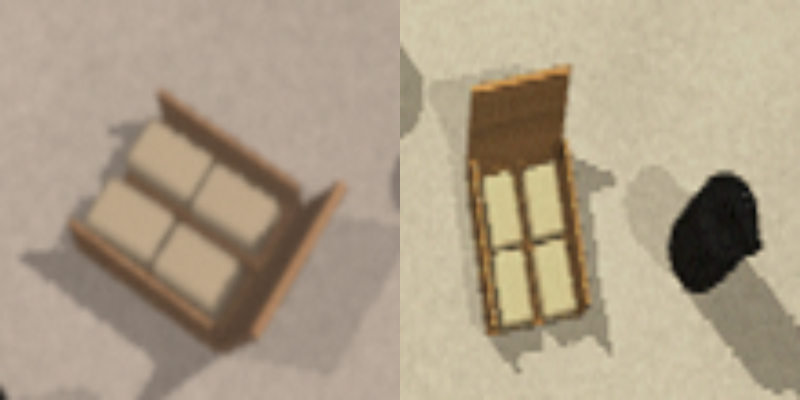

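The crop confirms four soaps in the tray and the back board on the far (+x) side. The tray yaw is about 188°, with its origin at (0.560, -0.271). Now I'll compute the grasp poses.

```bash
cat >> h.py <<'E'
from scipy.spatial.transform import Rotation as Ro
CAN=np.array([.512,.2365,0]); CY=np.radians(2.7)
TR=np.array([.560,-.2715,0]); TY=np.radians(188.2)
def traygrasp(theta,yaw,flip=False):   # tool rotation when tray is tipped by theta
    t=np.radians(25)
    y=[np.sin(t),0,-np.cos(t)]; x=np.array([np.cos(t),0,np.sin(t)])*(-1 if flip else 1)
    M=np.stack([x,y,np.cross(x,y)],1)
    return Ro.from_euler('z',yaw)*Ro.from_euler('y',theta)*Ro.from_matrix(M)
def to(p,R):
    s=bot.get_state(); c=Ro.from_quat(s['tool_rot'])
    return (np.array(p)-s['tool_pos']).round(4),((R*c.inv()).as_rotvec()).round(4)
E
python3 - <<'E'
from h import *
s=bot.get_state(); R=Ro.from_quat(s['tool_rot']); print(R.as_matrix().round(3))
print('knob',CAN[:2],np.r_[.5125,.236,.131]-s['tool_pos'])
for f in(0,1):
  G=traygrasp(0,TY,f); print(f,G.as_matrix().round(2).tolist(),'turn from now',(G*R.inv()).as_rotvec().round(3))
print('grip',TR+Ro.from_euler('z',TY).apply([-.099,0,.076]))
E
```

```text
[[ 0.354 -0.    -0.935]
 [ 0.935 -0.001  0.354]
 [-0.001 -1.     0.   ]]
knob [0.512  0.2365] [ 0.29139536 -0.3483658  -0.10014649]
0 [[-0.9, -0.42, 0.14], [-0.13, -0.06, -0.99], [0.42, -0.91, -0.0]] turn from now [0.41  0.329 2.037]
1 [[0.9, -0.42, -0.14], [0.13, -0.06, 0.99], [-0.42, -0.91, 0.0]] turn from now [-0.286  0.356 -1.048]
grip [ 0.65798785 -0.25737974  0.076     ]
```

Emit:
jog_arm(
  commands=[
    [[0.021,-0.025,0,0,0,-0.083],[0.021,-0.025,0,0,0,-0.083],[0.021,-0.025,0,0,0,-0.083],[0.021,-0.025,0,0,0,-0.083],[0.021,-0.025,0,0,0,-0.083],[0.021,-0.025,0,0,0,-0.083],[0.021,-0.025,0,0,0,-0.083],[0.021,-0.025,0,0,0,-0.083]],
  ],
  grip=0,
)

```text
clock: 0.77
tool_pos: [0.3896, 0.3787, 0.228]
tool_rot: [0.683, 0.182, -0.186, -0.683]
wrist_force: [0.7, 0.6, 0.8]
opening: 0.095
```

Emit:
jog_arm(
  commands=[
    [[0.021,-0.025,0,0,0,-0.083],[0.021,-0.025,0,0,0,-0.083],[0.021,-0.025,0,0,0,-0.083],[0.021,-0.025,0,0,0,-0.083],[0.021,-0.025,0,0,0,-0.083],[0.021,-0.025,0,0,0,-0.083],[0,0,0,0,0,0]],
  ],
)

```text
clock: 1.35
tool_pos: [0.5228, 0.216, 0.2266]
tool_rot: [0.707, -0.005, -0.0, -0.707]
wrist_force: [-0.5, 1.0, 0.1]
opening: 0.095
```

Run:
```python
from h import *
G=Ro.from_matrix(np.stack([[np.cos(CY),np.sin(CY),0],[0,0,-1],np.cross([np.cos(CY),np.sin(CY),0],[0,0,-1])],1))
s=bot.get_state();print(s['clock'],s['joint_positions'].round(3),s['tool_pos'],to([.5125,.2365,.131],G))
```

```text
1.35 [0.274 0.414 1.709 0.002 1.025 0.279] [0.52284491 0.21597951 0.22662357] (array([-0.0103,  0.0205, -0.0956]), array([ 0.0005, -0.0072,  0.0532]))
```

Emit:
jog_arm(
  commands=[
    [[-0.005,0.01,-0.015,0,-0.004,0.027],[-0.005,0.01,-0.02,0,-0.003,0.026],[0,0,-0.02,0,0,0],[0,0,0,0,0,0]],
  ],
)

```text
clock: 1.68
tool_pos: [0.5138, 0.2341, 0.1698]
tool_rot: [0.707, 0.016, -0.015, -0.707]
wrist_force: [-0.6, 0.1, -0.2]
opening: 0.095
```

```bash
cat > k.py <<'E'
from h import *
G=Ro.from_matrix(np.stack([[np.cos(CY),np.sin(CY),0],[0,0,-1],np.cross([np.cos(CY),np.sin(CY),0],[0,0,-1])],1))
s=bot.get_state();print(s['clock'],s['joint_positions'].round(3),s['tool_pos'],to([.512,.2365,.131],G))
E
python3 k.py
```

```text
1.6833 [ 3.110e-01  4.770e-01  1.778e+00 -1.000e-03  8.850e-01  2.670e-01] [0.51378766 0.23414011 0.16979766] (array([-0.0018,  0.0024, -0.0388]), array([0.0001, 0.0009, 0.0029]))
```

Emit:
jog_arm(
  commands=[
    [[-0.002,0.002,-0.018,0,0,0],[0,0,-0.015,0,0,0],[0,0,-0.004,0,0,0],[0,0,0,0,0,0]],
  ],
)

```text
clock: 2.02
tool_pos: [0.5114, 0.2373, 0.1333]
tool_rot: [0.707, 0.016, -0.016, -0.707]
wrist_force: [0.0, 0.6, 1.0]
opening: 0.0954
```

Emit:
jog_arm(
  commands=[
    [[0,0,0,0,0,0],[0,0,0,0,0,0],[0,0,0,0,0,0],[0,0,0,0,0,0],[0,0,0,0,0,0],[0,0,0,0,0,0],[0,0,0,0,0,0]],
  ],
  grip=1,
  newtons=30,
)

```text
clock: 2.6
tool_pos: [0.5129, 0.2379, 0.138]
tool_rot: [-0.706, -0.018, 0.015, 0.707]
wrist_force: [0.7, -1.2, -0.2]
opening: 0.0535
```

Emit:
jog_arm(
  commands=[
    [[-0.001,-0.001,-0.005,0,0,0],[0,0,0,0,0,0],[0,0,-0.001,0,0,0],[0,0,0,0,0,0],[0,0,-0.001,0,0,0],[0,0,0,0,0,0],[0,0,0,0,0,0]],
  ],
)

```text
clock: 3.18
tool_pos: [0.5107, 0.2367, 0.1326]
tool_rot: [-0.706, -0.018, 0.015, 0.708]
wrist_force: [-0.3, -0.4, -1.5]
opening: 0.0273
```

Emit:
jog_arm(
  commands=[
    [[0,0,0.006,0,0,0],[0,0,0.01,0,0,0],[0,0,0.015,0,0,0],[0,0,0.02,0,0,0],[0,0,0.02,0,0,0],[0,-0.01,0.005,0,0,0],[0.005,-0.02,0,0,0,0],[0.005,-0.025,0,0,0,0]],
  ],
)

```text
clock: 3.85
tool_pos: [0.519, 0.1821, 0.2137]
tool_rot: [-0.706, -0.019, 0.017, 0.707]
wrist_force: [0.0, -0.4, -1.8]
opening: 0.0275
```

Emit:
jog_arm(
  commands=[
    [[0.006,-0.027,0,0,0,0],[0.006,-0.027,0,0,0,0],[0.006,-0.027,0,0,0,0],[0.006,-0.027,0,0,0,0],[0.006,-0.027,0,0,0,0],[0.004,-0.02,0,0,0,0],[0.002,-0.01,0,0,0,0],[0,0,0,0,0,0]],
  ],
)

```text
clock: 4.52
tool_pos: [0.5535, 0.0013, 0.2131]
tool_rot: [-0.707, -0.018, 0.017, 0.707]
wrist_force: [-0.6, -0.3, -1.4]
opening: 0.0277
```

```bash
sed -i 's/\[.512,.2365,.131\]/[.56,0,.038]/' k.py; python3 k.py; python3 -c "
from h import *
grab('scene','lift.png'); s=bot.get_state(); print(s['wrist_force'],s['opening'])"
```

```text
4.5167 [-0.117  0.41   1.759  0.     0.972 -0.167] [0.55347671 0.00133536 0.21312681] (array([ 0.0065, -0.0013, -0.1751]), array([-0.0003,  0.0011, -0.0022]))
[-0.06475251  0.75972566 -2.22333256] 0.027607383140873427
```

View pics/lift.png

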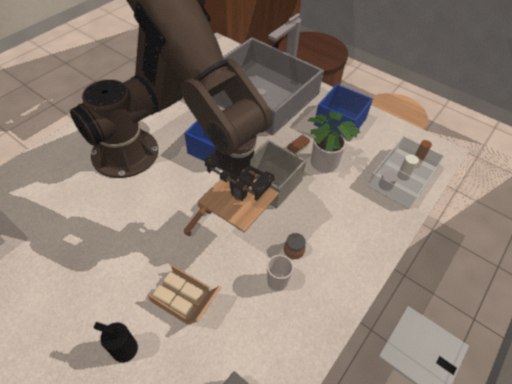

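The lid is off and level under the gripper, at about (240,200), and the canister is open at (280,170). I'll lower the lid gently.

Emit:
jog_arm(
  commands=[
    [[0.003,0,-0.01,0,0,0],[0.003,0,-0.02,0,0,0],[0,0,-0.025,0,0,0],[0,0,-0.025,0,0,0],[0,0,-0.025,0,0,0],[0,0,-0.02,0,0,0],[0,0,-0.01,0,0,0],[0,0,-0.005,0,0,0]],
  ],
)

```text
clock: 5.23
tool_pos: [0.5577, 0.012, 0.0649]
tool_rot: [-0.706, -0.022, 0.019, 0.707]
wrist_force: [0.0, 0.2, -1.3]
opening: 0.0276
```

```bash
python3 k.py
```

```text
5.2333 [-0.098  0.62   1.878  0.003  0.64  -0.158] [0.55771498 0.01203592 0.06485917] (array([ 0.0023, -0.012 , -0.0269]), array([-0.0013,  0.0039, -0.0114]))
```

Emit:
jog_arm(
  commands=[
    [[0.001,-0.004,-0.008,0,0.002,-0.005],[0,-0.003,-0.007,0,0.002,-0.005],[0,0,-0.005,0,0,0],[0,0,-0.003,0,0,0],[0,0,-0.002,0,0,0],[0,0,0,0,0,0]],
  ],
)

```text
clock: 5.73
tool_pos: [0.5588, 0.0071, 0.0375]
tool_rot: [-0.706, -0.018, 0.018, 0.707]
wrist_force: [-0.7, 0.1, -1.7]
opening: 0.0277
```

Emit:
jog_arm(
  commands=[
    [[0,0,-0.002,0,0,0],[0,0,-0.001,0,0,0],[0,0,-0.001,0,0,0],[0,0,0,0,0,0]],
  ],
)

```text
clock: 6.07
tool_pos: [0.5592, 0.007, 0.0379]
tool_rot: [-0.707, -0.019, 0.017, 0.707]
wrist_force: [-0.3, 0.2, -2.0]
opening: 0.0277
```

Emit:
jog_arm(
  commands=[
    [[0,0,-0.003,0,0,0],[0,0,-0.002,0,0,0],[0,0,-0.001,0,0,0]],
  ],
)

```text
clock: 6.32
tool_pos: [0.5595, 0.0069, 0.0375]
tool_rot: [-0.707, -0.02, 0.016, 0.707]
wrist_force: [-2.5, 0.4, 2.0]
opening: 0.0273
```

Emit:
jog_arm(
  commands=[
    [[0,0,0,0,0,0],[0,0,0,0,0,0],[0,0,0,0,0,0],[0,0,0,0,0,0],[0,0,0,0,0,0],[0,0,0,0,0,0]],
  ],
  grip=0,
)

```text
clock: 6.82
tool_pos: [0.5607, 0.0067, 0.0381]
tool_rot: [-0.707, -0.021, 0.014, 0.707]
wrist_force: [0.8, -0.1, 0.5]
opening: 0.0624
```

```bash
cat > g.py <<'E'
from h import *
import sys
G=traygrasp(0,TY,True); g=TR+Ro.from_euler('z',TY).apply([-.099,0,.076])
up=-G.as_matrix()[:,1]; d=float(sys.argv[1])
s=bot.get_state();print(s['clock'],s['joint_positions'].round(3),s['tool_pos'],s['opening'],g,up.round(3),to(g-up*.002+up*d,G))
E
python3 g.py .12
```

```text
6.8167 [-0.106  0.665  1.888  0.003  0.579 -0.159] [0.56068523 0.00672595 0.03807417] 0.062366009377021504 [ 0.65798785 -0.25737974  0.076     ] [0.418 0.06  0.906] (array([ 0.1467, -0.257 ,  0.1449]), array([-0.043 ,  0.4441,  0.0912]))
```

Emit:
jog_arm(
  commands=[
    [[0,0,0.008,0,0,0],[0,0,0.025,0,0,0],[0,0,0.035,0,0,0],[0,0,0.035,0,0,0],[0,-0.015,0.03,0,0,0],[0.01,-0.025,0.01,0,0.04,0.01],[0.015,-0.03,0,-0.005,0.05,0.01],[0.015,-0.03,0,-0.005,0.05,0.01]],
  ],
)

```text
clock: 7.48
tool_pos: [0.5963, -0.0915, 0.1927]
tool_rot: [0.707, -0.018, -0.079, -0.703]
wrist_force: [1.1, 0.9, -0.7]
opening: 0.095
```

Emit:
jog_arm(
  commands=[
    [[0.018,-0.03,0,-0.005,0.05,0.01],[0.018,-0.03,0,-0.005,0.05,0.01],[0.018,-0.03,0,-0.005,0.05,0.01],[0.018,-0.03,0,-0.005,0.05,0.01],[0.015,-0.02,0,-0.005,0.05,0.01],[0.01,-0.01,0,-0.005,0.04,0.01],[0,0,0,0,0,0]],
  ],
)

```text
clock: 8.07
tool_pos: [0.6966, -0.2549, 0.198]
tool_rot: [0.698, -0.105, -0.204, -0.678]
wrist_force: [-0.6, 1.0, -0.7]
opening: 0.0952
```

```bash
python3 g.py .12; python3 -c "
from h import *
grab('scene','pre.png')
im,d=grab('top');C=cloud('top',d);Z=C[...,2]
m=(d>0)&(abs(C[...,0]-.56)<.12)&(abs(C[...,1])<.12)&(Z>.012)&(Z<.03); p=C[m]; print(len(p),cv2.minAreaRect((p[:,:2]*1000).astype(np.float32)),p[:,2].min(),p[:,2].max(),np.median(p[:,2]))
"
```

```text
8.0667 [-0.368  0.874  0.951 -0.211  1.707 -0.499] [ 0.69656073 -0.25487258  0.19802208] 0.09524371214533014 [ 0.65798785 -0.25737974  0.076     ] [0.418 0.06  0.906] (array([ 0.0108,  0.0046, -0.0151]), array([-0.0018, -0.0061,  0.0003]))
110 ((549.7088012695312, -8.63043212890625), (280.88720703125, 81.2157974243164), 57.01066207885742) 0.012130443738588514 0.029243884239411377 0.019784300219371054
```

View pics/pre.png

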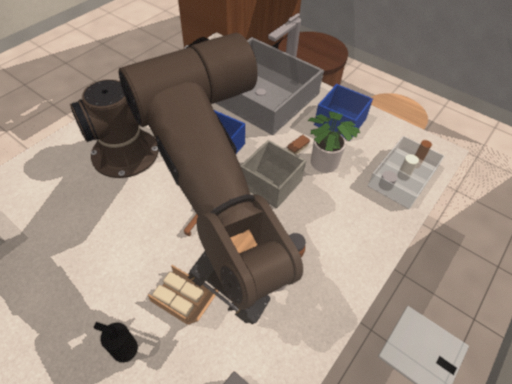

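Emit:
jog_arm(
  commands=[
    [[0.008,0.004,-0.015,0,-0.004,0],[-0.004,-0.001,-0.018,0,0,0],[-0.008,-0.001,-0.018,0,0,0],[-0.008,-0.001,-0.018,0,0,0],[-0.004,0,-0.01,0,0,0],[0,0,0,0,0,0]],
  ],
)

```text
clock: 8.67
tool_pos: [0.6784, -0.2446, 0.1179]
tool_rot: [0.7, -0.099, -0.199, -0.679]
wrist_force: [-0.4, -0.1, 0.7]
opening: 0.0956
```

```bash
python3 g.py 0
```

```text
8.6667 [-0.366  0.897  1.11  -0.203  1.513 -0.462] [ 0.67844884 -0.24461316  0.11787398] 0.09559322408553486 [ 0.65798785 -0.25737974  0.076     ] [0.418 0.06  0.906] (array([-0.0213, -0.0129, -0.0437]), array([-0.0031,  0.0101, -0.0025]))
```

Emit:
jog_arm(
  commands=[
    [[-0.003,-0.006,-0.008,0,0.005,0],[-0.005,-0.006,-0.012,0,0.004,0],[-0.006,-0.001,-0.012,0,0,0],[-0.003,0,-0.006,0,0,0],[0,0,0,0,0,0]],
  ],
)

```text
clock: 9.08
tool_pos: [0.661, -0.2568, 0.0787]
tool_rot: [0.699, -0.1, -0.202, -0.678]
wrist_force: [-0.4, 0.4, 0.2]
opening: 0.0949
```

```bash
python3 g.py 0
```

```text
9.0833 [-0.387  0.919  1.175 -0.216  1.429 -0.463] [ 0.66100712 -0.25678707  0.07866006] 0.09487892613550294 [ 0.65798785 -0.25737974  0.076     ] [0.418 0.06  0.906] (array([-0.0039, -0.0007, -0.0045]), array([-0.0024,  0.0044, -0.0045]))
```

Emit:
jog_arm(
  commands=[
    [[-0.003,0,-0.004,0,0.003,-0.003],[0,0,0,0,0,0],[0,0,0,0,0,0],[0,0,0,0,0,0],[0,0,0,0,0,0],[0,0,0,0,0,0],[0,0,0,0,0,0]],
  ],
  grip=1,
  newtons=20,
)

```text
clock: 9.67
tool_pos: [0.6591, -0.2573, 0.0762]
tool_rot: [0.7, -0.101, -0.201, -0.678]
wrist_force: [0.3, -0.2, -0.7]
opening: 0.0538
```

```bash
python3 g.py 0
```

```text
9.6667 [-0.389  0.919  1.182 -0.216  1.422 -0.459] [ 0.65914084 -0.25728489  0.07623973] 0.053755395125993644 [ 0.65798785 -0.25737974  0.076     ] [0.418 0.06  0.906] (array([-0.002 , -0.0002, -0.0021]), array([-0.001 ,  0.0045, -0.0011]))
```

Emit:
jog_arm(
  commands=[
    [[-0.002,0,-0.002,0,0.003,0],[0,0,0,0,0,0],[0,0,0,0,0,0],[0,0,0,0,0,0],[0,0,0,0,0,0],[0,0,0,0,0,0],[0,0,0,0,0,0],[0,0,0,0,0,0]],
  ],
)

```text
clock: 10.33
tool_pos: [0.6571, -0.2571, 0.0744]
tool_rot: [0.699, -0.102, -0.202, -0.678]
wrist_force: [-0.1, 1.4, 0.1]
opening: 0.0078
```

Emit:
jog_arm(
  commands=[
    [[0,0,0,0,0,0],[0,0,0,0,0,0],[0,0,0,0,0,0]],
  ],
  newtons=60,
)

```text
clock: 10.58
tool_pos: [0.6571, -0.257, 0.0744]
tool_rot: [0.699, -0.102, -0.202, -0.678]
wrist_force: [-0.1, -0.4, 0.1]
opening: 0.0076
```

```bash
python3 g.py 0
```

```text
10.5833 [-0.389  0.92   1.187 -0.218  1.419 -0.458] [ 0.6570731  -0.25701715  0.07435024] 0.007592908474710953 [ 0.65798785 -0.25737974  0.076     ] [0.418 0.06  0.906] (array([ 0.0001, -0.0005, -0.0002]), array([-0.0007,  0.0012, -0.0011]))
```

```bash
cat > p.py <<'E'
from h import *
import sys
# spout target in canister frame + tip angle -> TCP pose
T=np.radians(25); up=np.array([-np.sin(T),0,np.cos(T)])
tcp=np.array([-.099,0,.076])-up*.002; sp=np.array([.065,0,.005])
PY=np.pi+CY
def pose(x,y,z,th,yaw=PY):
    R=Ro.from_euler('z',yaw)*Ro.from_euler('y',th)
    S=CAN+Ro.from_euler('z',CY).apply([x,y,z])
    return S+R.apply(tcp-sp), traygrasp(th,yaw,True)
def now():
    s=bot.get_state(); t=Ro.from_quat(s['tool_rot'])*traygrasp(0,0,True).inv(); o=s['tool_pos']+t.apply(sp-tcp)
    R=t.as_matrix(); th=np.arctan2(np.hypot(*R[:2,2]),R[2,2])
    loc=Ro.from_euler('z',-CY).apply(o-CAN); 
    print('t',round(s['clock'],2),'spout in can',loc.round(3),'tilt',th.round(3),'xdir z',R[2,0].round(3),'F',s['wrist_force'].round(1),'q',s['joint_positions'].round(2),s['opening'].round(4))
if __name__=='__main__':
    now()
    a=[float(v) for v in sys.argv[1:]]; p,R=pose(*a); print('go',to(p,R),'tcp',p.round(3))
E
python3 p.py 0.06 0 0.17 -0.1; python3 p.py .045 0 .13 0.4;python3 p.py .045 0 .13 1.0
```

```text
Traceback (most recent call last):
  File "p.py", line 17, in <module>
    now()
    ~~~^^
  File "p.py", line 15, in now
    print('t',round(s['clock'],2),'spout in can',loc.round(3),'tilt',th.round(3),'xdir z',R[2,0].round(3),'F',s['wrist_force'].round(1),'q',s['joint_positions'].round(2),s['opening'].round(4))
                                                                                                                                                                          ^^^^^^^^^^^^^^^^^^
AttributeError: 'float' object has no attribute 'round'
Traceback (most recent call last):
  File "p.py", line 17, in <module>
    now()
    ~~~^^
  File "p.py", line 15, in now
    print('t',round(s['clock'],2),'spout in can',loc.round(3),'tilt',th.round(3),'xdir z',R[2,0].round(3),'F',s['wrist_force'].round(1),'q',s['joint_positions'].round(2),s['opening'].round(4))
                                                                                                                                                                          ^^^^^^^^^^^^^^^^^^
AttributeError: 'float' object has no attribute 'round'
Traceback (most recent call last):
  File "p.py", line 17, in <module>
    now()
    ~~~^^
  File "p.py", line 15, in now
    print('t',round(s['clock'],2),'spout in can',loc.round(3),'tilt',th.round(3),'xdir z',R[2,0].round(3),'F',s['wrist_force'].round(1),'q',s['joint_positions'].round(2),s['opening'].round(4))
                                                                                                                                                                          ^^^^^^^^^^^^^^^^^^
AttributeError: 'float' object has no attribute 'round'
```

Emit:
jog_arm(
  commands=[
    [[0,0,0.003,0,0,0],[0,0,0.006,0,0,0],[0,0,0.01,-0.002,0.015,0],[0,0,0.012,-0.002,0.02,0],[0,0,0.012,-0.003,0.02,0],[0,0,0.012,-0.003,0.02,0],[0,0,0.012,-0.003,0.02,0],[0,0,0.008,0,0,0]],
  ],
)

```text
clock: 11.25
tool_pos: [0.6565, -0.2566, 0.1507]
tool_rot: [0.692, -0.137, -0.236, -0.669]
wrist_force: [0.7, 0.2, -3.8]
opening: 0.0075
```

```bash
sed -i "s/s\['opening'\].round(4)/round(s['opening'],4)/" p.py
python3 p.py 0.06 0 0.17 -0.1; python3 p.py .045 0 .13 0.4|tail -1;python3 p.py .045 0 .13 1.0|tail -1; python3 -c "
from h import *
grab('scene','up.png')"
```

```text
t 11.25 spout in can [-0.047 -0.515  0.098] tilt 0.099 xdir z 0.099 F [ 0.7  0.2 -3.8] q [-0.38  0.89  1.08 -0.25  1.65 -0.48] 0.0075
go (array([0.0845, 0.5039, 0.0719]), array([-0.0052,  0.0007, -0.0963])) tcp [0.741 0.247 0.223]
go (array([0.0236, 0.501 , 0.1066]), array([ 0.0425, -0.4972, -0.0956])) tcp [0.68  0.244 0.257]
go (array([-0.0697,  0.4966,  0.154 ]), array([ 0.1   , -1.0947, -0.0892])) tcp [0.587 0.24  0.305]
```

View pics/up.png

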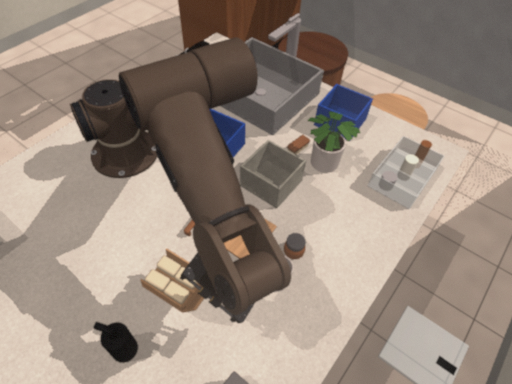

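Emit:
jog_arm(
  commands=[
    [[0,0,0.012,0,0,0],[0.001,0.004,0.015,0,0,0],[0.003,0.01,0.015,0,0,0],[0.004,0.016,0.015,0,0,-0.005],[0.005,0.022,0.01,0,0,-0.006],[0.005,0.025,0.005,0,0,-0.006],[0.005,0.027,0,0,0,-0.006],[0.005,0.027,0,0,0,-0.006]],
  ],
)

```text
clock: 11.97
tool_pos: [0.6837, -0.1259, 0.2347]
tool_rot: [0.691, -0.147, -0.22, -0.673]
wrist_force: [0.7, 0.6, -3.7]
opening: 0.0079
```

Emit:
jog_arm(
  commands=[
    [[0.005,0.027,0,0,0,-0.006],[0.005,0.027,0,0,0,-0.006],[0.005,0.027,0,0,0,-0.006],[0.005,0.027,0,0,0,-0.006],[0.005,0.027,0,0,0,-0.006],[0.004,0.025,0,0,0,-0.006],[0.004,0.022,0,0,0,-0.006],[0.003,0.02,0,0,0,-0.006]],
  ],
)

```text
clock: 12.63
tool_pos: [0.72, 0.0894, 0.2448]
tool_rot: [0.688, -0.16, -0.2, -0.679]
wrist_force: [-0.0, 0.2, -4.1]
opening: 0.0077
```

```bash
python3 p.py 0.06 0 0.17 -0.1
```

```text
t 12.63 spout in can [ 0.033 -0.158  0.189] tilt 0.079 xdir z 0.079 F [-0.   0.2 -4.1] q [ 0.04  0.87  0.86 -0.01  1.93 -0.02] 0.0077
go (array([ 0.021 ,  0.1579, -0.0222]), array([-0.0041,  0.0209, -0.0112])) tcp [0.741 0.247 0.223]
```

Emit:
jog_arm(
  commands=[
    [[0.003,0.024,0,0,0.003,-0.002],[0.003,0.025,0,0,0.003,-0.002],[0.003,0.025,0,0,0.003,-0.002],[0.003,0.024,-0.002,0,0.003,-0.002],[0.002,0.02,-0.003,0,0.003,0],[0.002,0.014,-0.003,0,0.003,0],[0.001,0.008,-0.003,0,0,0],[0,0,0,0,0,0]],
  ],
)

```text
clock: 13.3
tool_pos: [0.7354, 0.2424, 0.2413]
tool_rot: [0.686, -0.164, -0.204, -0.679]
wrist_force: [-0.3, 0.1, -4.3]
opening: 0.0078
```

```bash
python3 p.py 0.05 0 0.14 0.1; python3 p.py .045 0 .13 0.35 | tail -1; python3 -c "
from h import *
grab('scene','over.png');im,d=grab('top'); np.savez('over.npz',im=im,d=d)
a=cv2.imread('pics/over.png');cv2.imwrite('pics/over2.png',cv2.hconcat([cv2.resize(a[80:280,180:380],(400,400)),cv2.resize(np.ascontiguousarray(im[100:300,150:350,::-1]),(400,400))]))"
```

```text
t 13.3 spout in can [ 0.055 -0.006  0.187] tilt 0.09 xdir z 0.09 F [-0.3  0.1 -4.3] q [0.21 0.98 0.64 0.09 2.04 0.17] 0.0078
go (array([-0.0182,  0.0037, -0.0162]), array([ 0.0056, -0.19  , -0.0107])) tcp [0.717 0.246 0.225]
go (array([-0.049 ,  0.0023,  0.0096]), array([ 0.0188, -0.4396, -0.0111])) tcp [0.686 0.245 0.251]
```

View pics/over2.png

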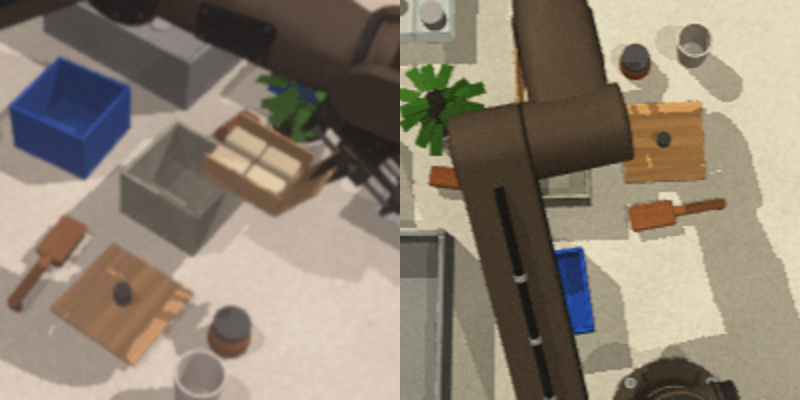

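The left crop shows the lid flat on the counter, and the tray with its four soaps above the canister's +x rim. Now I'll tip it slowly.

Emit:
jog_arm(
  commands=[
    [[-0.003,0.001,-0.003,0.001,-0.032,-0.002],[-0.003,0.001,-0.003,0.001,-0.032,-0.002],[-0.003,0.001,-0.003,0.001,-0.032,-0.002],[-0.003,0.001,-0.003,0.001,-0.032,-0.002],[-0.003,0,-0.002,0.001,-0.032,-0.002],[-0.002,0,-0.001,0.001,-0.03,0],[0,0,0,0,0,0]],
  ],
)

```text
clock: 13.98
tool_pos: [0.7189, 0.2332, 0.2297]
tool_rot: [0.7, -0.102, -0.127, -0.695]
wrist_force: [-0.5, -0.2, -3.3]
opening: 0.0075
```

```bash
python3 p.py .045 0 .13 0.35;  python3 p.py .045 0 .13 0.5|tail -1
```

```text
t 13.98 spout in can [ 0.052 -0.012  0.143] tilt 0.111 xdir z -0.111 F [-0.5 -0.2 -3.3] q [0.21 0.84 0.92 0.05 1.71 0.17] 0.0075
go (array([-0.0325,  0.0115,  0.0212]), array([ 0.0116, -0.2387,  0.0106])) tcp [0.686 0.245 0.251]
go (array([-0.052 ,  0.0106,  0.0392]), array([ 0.0179, -0.3885,  0.0106])) tcp [0.667 0.244 0.269]
```

Emit:
jog_arm(
  commands=[
    [[-0.004,0.002,0.003,0.0015,-0.03,0.001],[-0.004,0.002,0.003,0.0015,-0.03,0.001],[-0.004,0.002,0.003,0.0015,-0.03,0.001],[-0.004,0.002,0.003,0.0015,-0.03,0.001],[-0.004,0.001,0.003,0.0015,-0.03,0.001],[-0.004,0.001,0.003,0.0015,-0.03,0.001],[-0.004,0.001,0.003,0.0015,-0.03,0.001],[-0.004,0.001,0.003,0.0015,-0.03,0.001]],
  ],
)

```text
clock: 14.65
tool_pos: [0.6872, 0.2338, 0.2572]
tool_rot: [0.707, -0.018, -0.042, -0.705]
wrist_force: [0.8, -0.5, -2.9]
opening: 0.0077
```

```bash
python3 p.py .045 0 .13 0.5;  python3 p.py .045 0 .13 0.65|tail -1
```

```text
t 14.65 spout in can [ 0.046 -0.009  0.136] tilt 0.352 xdir z -0.344 F [ 0.8 -0.5 -2.9] q [0.23 0.66 1.18 0.02 1.39 0.19] 0.0077
go (array([-0.0203,  0.01  ,  0.0117]), array([ 0.0071, -0.1482,  0.0132])) tcp [0.667 0.244 0.269]
go (array([-0.0423,  0.009 ,  0.0266]), array([ 0.0132, -0.2981,  0.0132])) tcp [0.645 0.243 0.284]
```

Emit:
jog_arm(
  commands=[
    [[-0.004,0.003,0.001,0.001,-0.025,0.002],[-0.004,0.003,0.002,0.001,-0.025,0.002],[-0.004,0.002,0.002,0.001,-0.025,0.002],[-0.004,0.002,0.002,0.001,-0.025,0.002],[-0.004,0.001,0.002,0.001,-0.025,0.002],[-0.003,0.001,0.002,0.001,-0.025,0.002],[0,0,0,0,0,0]],
  ],
)

```text
clock: 15.23
tool_pos: [0.6625, 0.2376, 0.2736]
tool_rot: [0.707, 0.037, 0.01, -0.706]
wrist_force: [-0.0, 0.0, -3.2]
opening: 0.0079
```

```bash
python3 p.py .045 0 .13 0.65;  python3 p.py .045 0 .13 0.8|tail -1; python3 -c "
from h import *
grab('scene','tip1.png')
a=cv2.imread('pics/tip1.png');cv2.imwrite('pics/tip1c.png',cv2.resize(a[80:280,180:380],(500,500)))"
```

```text
t 15.23 spout in can [ 0.041 -0.005  0.134] tilt 0.503 xdir z -0.482 F [-0.   0.  -3.2] q [ 0.26  0.55  1.33 -0.02  1.19  0.23] 0.0079
go (array([-0.0176,  0.0051,  0.0102]), array([ 0.0095, -0.1472,  0.0091])) tcp [0.645 0.243 0.284]
go (array([-0.0416,  0.004 ,  0.0216]), array([ 0.0159, -0.297 ,  0.0093])) tcp [0.621 0.242 0.295]
```

View pics/tip1c.png

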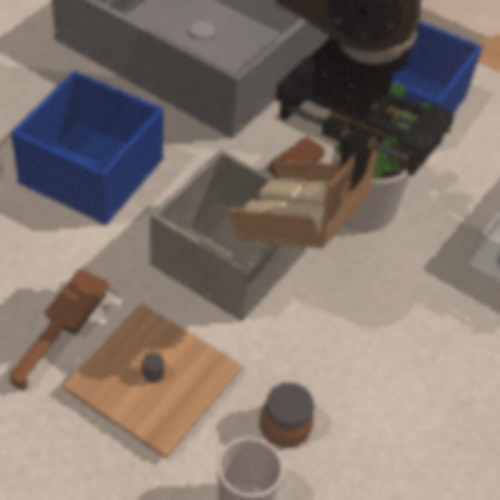

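The soaps are still in the tray at 29°, at about (285,200) in the crop, so I'll keep tipping.

Emit:
jog_arm(
  commands=[
    [[-0.003,0.001,0.001,0.001,-0.02,0.001],[-0.003,0.001,0.001,0.001,-0.02,0.001],[-0.003,0.001,0.001,0.001,-0.02,0.001],[-0.003,0.001,0.001,0.001,-0.02,0.001],[-0.003,0.001,0.001,0.001,-0.02,0.001],[-0.003,0,0.001,0.001,-0.02,0.001],[-0.003,0,0.001,0.001,-0.02,0.001],[-0.003,0,0.001,0.001,-0.02,0.001]],
  ],
)

```text
clock: 15.95
tool_pos: [0.6401, 0.2375, 0.2808]
tool_rot: [-0.702, -0.092, -0.065, 0.703]
wrist_force: [0.2, -0.2, -2.1]
opening: 0.0079
```

```bash
python3 p.py .045 0 .13 0.8;  python3 p.py .045 0 .13 0.95|tail -1
```

```text
t 15.95 spout in can [ 0.041 -0.005  0.126] tilt 0.659 xdir z -0.612 F [ 0.2 -0.2 -2.1] q [ 0.28  0.46  1.49 -0.07  0.98  0.27] 0.0079
go (array([-0.0192,  0.0041,  0.0145]), array([ 0.0099, -0.141 ,  0.0083])) tcp [0.621 0.242 0.295]
go (array([-0.0446,  0.0029,  0.0222]), array([ 0.0164, -0.2908,  0.0086])) tcp [0.596 0.24  0.303]
```

Emit:
jog_arm(
  commands=[
    [[-0.002,0.001,0.002,0.001,-0.015,0.001],[-0.002,0.001,0.002,0.001,-0.015,0.001],[-0.002,0.001,0.002,0.001,-0.015,0.001],[-0.002,0.001,0.002,0.001,-0.015,0.001],[-0.002,0,0.002,0.001,-0.015,0.001],[0,0,0,0,0,0],[0,0,0,0,0,0]],
  ],
)

```text
clock: 16.53
tool_pos: [0.6293, 0.2409, 0.293]
tool_rot: [-0.697, -0.122, -0.092, 0.7]
wrist_force: [0.3, 0.6, -2.1]
opening: 0.0078
```

```bash
python3 p.py .045 0 .13 0.9;  python3 p.py .045 0 .13 1.05|tail -1; python3 -c "
from h import *
grab('scene','tip2.png')
a=cv2.imread('pics/tip2.png');cv2.imwrite('pics/tip2c.png',cv2.resize(a[80:280,180:380],(500,500)))"
```

```text
t 16.53 spout in can [ 0.044 -0.001  0.132] tilt 0.74 xdir z -0.674 F [ 0.3  0.6 -2.1] q [ 0.3   0.41  1.55 -0.1   0.88  0.31] 0.0078
go (array([-0.0252, -0.0001,  0.0078]), array([ 0.0091, -0.1596,  0.0045])) tcp [0.604 0.241 0.301]
go (array([-0.0512, -0.0013,  0.0129]), array([ 0.0158, -0.3094,  0.0046])) tcp [0.578 0.24  0.306]
```

View pics/tip2c.png

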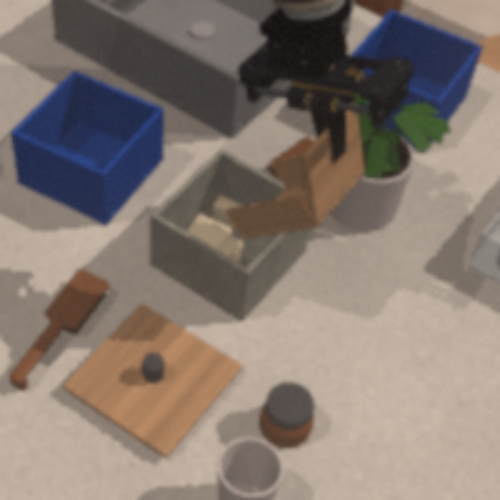

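All soaps seem to have dropped in (at about (215,230) in the crop), and the wrist carries only the tray's weight of about 2 N. I'll level the tray and take it back.

Emit:
jog_arm(
  commands=[
    [[0.003,0,0.01,0,0.03,0],[0.004,0,0.01,-0.002,0.06,0],[0.004,0,0.005,-0.002,0.06,0],[0.004,0,0,-0.002,0.06,0],[0.004,0,0,-0.002,0.06,0],[0.004,-0.005,0,-0.002,0.06,0],[0.004,-0.01,0,-0.002,0.06,0],[0.004,-0.02,0,-0.002,0.06,0]],
  ],
)

```text
clock: 17.25
tool_pos: [0.6598, 0.2086, 0.3205]
tool_rot: [-0.703, 0.041, 0.075, 0.706]
wrist_force: [0.4, 0.3, -1.0]
opening: 0.0077
```

Emit:
jog_arm(
  commands=[
    [[0.003,-0.027,0,-0.002,0.06,0.006],[0,-0.03,0,-0.002,0.06,0.006],[0,-0.03,0,-0.002,0.06,0.006],[0,-0.03,0,-0.002,0.05,0.006],[0,-0.03,0,-0.002,0.04,0.006],[0,-0.03,-0.005,0,0.02,0.006],[0,-0.03,-0.005,0,0,0.006],[0,-0.03,-0.005,0,0,0.006]],
  ],
)

```text
clock: 17.92
tool_pos: [0.6662, -0.0369, 0.3015]
tool_rot: [0.687, -0.131, -0.201, -0.686]
wrist_force: [0.2, -1.2, -1.3]
opening: 0.0077
```

```bash
cat >> p.py <<'E'
E
python3 p.py .06 0 .17 0 | head -1; python3 g.py 0; python3 -c "
from h import *
grab('scene','away.png'); im,d=grab('top'); np.savez('away.npz',im=im,d=d)
a=cv2.imread('pics/away.png');cv2.imwrite('pics/away2.png',cv2.hconcat([cv2.resize(a[80:280,180:380],(400,400),interpolation=cv2.INTER_CUBIC),cv2.resize(np.ascontiguousarray(im[130:230,180:280,::-1]),(400,400),interpolation=cv2.INTER_CUBIC)]))"
```

```text
t 17.92 spout in can [-0.024 -0.287  0.238] tilt 0.042 xdir z 0.037 F [ 0.2 -1.2 -1.3] q [-0.12  0.71  1.03 -0.09  1.86 -0.23] 0.0077
17.9167 [-0.123  0.71   1.034 -0.085  1.864 -0.231] [ 0.66615603 -0.036863    0.30148343] 0.007664588612511891 [ 0.65798785 -0.25737974  0.076     ] [0.418 0.06  0.906] (array([-0.009 , -0.2206, -0.2273]), array([-0.0163, -0.0392,  0.045 ]))
```

View pics/away2.png

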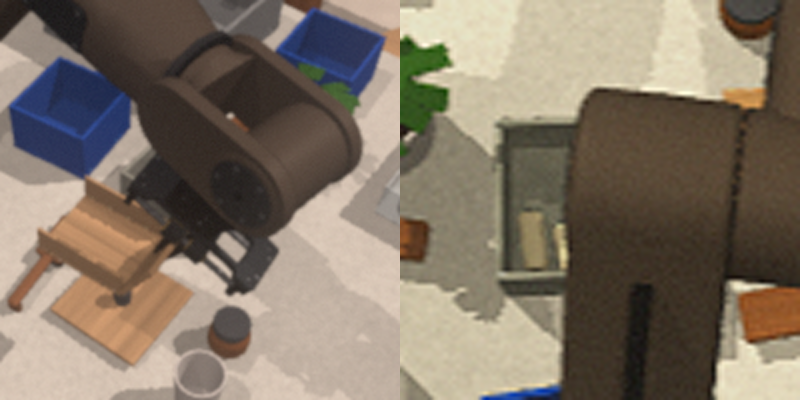

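The tray is empty (at about (100,235)), and soaps can be seen inside the canister. I'll continue to the tray's old spot.

Emit:
jog_arm(
  commands=[
    [[-0.001,-0.028,-0.01,-0.002,-0.005,0.006],[-0.001,-0.028,-0.015,-0.002,-0.005,0.006],[-0.001,-0.028,-0.015,-0.002,-0.005,0.006],[-0.001,-0.028,-0.015,-0.002,-0.005,0.006],[-0.001,-0.028,-0.015,-0.002,-0.005,0.006],[-0.001,-0.028,-0.015,-0.002,-0.005,0.006],[-0.001,-0.02,-0.015,-0.002,-0.005,0.006],[0,-0.01,-0.01,0,0,0]],
  ],
)

```text
clock: 18.68
tool_pos: [0.6614, -0.2416, 0.1877]
tool_rot: [0.699, -0.102, -0.2, -0.679]
wrist_force: [0.2, 0.2, -2.2]
opening: 0.0078
```

```bash
python3 g.py 0
```

```text
18.6833 [-0.37   0.812  1.109 -0.205  1.603 -0.479] [ 0.66138035 -0.241554    0.18765214] 0.007770341615574197 [ 0.65798785 -0.25737974  0.076     ] [0.418 0.06  0.906] (array([-0.0042, -0.0159, -0.1135]), array([-0.0027,  0.0048,  0.0019]))
```

Emit:
jog_arm(
  commands=[
    [[0,0,-0.012,0,0,0],[-0.001,-0.004,-0.018,0,0.003,0],[-0.001,-0.004,-0.018,0,0,0],[-0.001,-0.002,-0.018,0,0,0],[0,0,-0.014,0,0,0],[0,0,-0.006,0,0,0],[0,0,-0.002,0,0,0],[0,0,0,0,0,0]],
  ],
)

```text
clock: 19.35
tool_pos: [0.6607, -0.2452, 0.0923]
tool_rot: [0.698, -0.103, -0.201, -0.68]
wrist_force: [0.6, -0.8, -1.7]
opening: 0.0081
```

```bash
python3 g.py 0
```

```text
19.35 [-0.375  0.901  1.177 -0.206  1.451 -0.452] [ 0.66066273 -0.24521788  0.09234531] 0.008136432710326423 [ 0.65798785 -0.25737974  0.076     ] [0.418 0.06  0.906] (array([-0.0035, -0.0123, -0.0182]), array([-0.0054,  0.0016,  0.0022]))
```

Emit:
jog_arm(
  commands=[
    [[0,0,-0.006,-0.002,0.001,0],[0,0,-0.004,-0.002,0,0],[0,0,-0.003,0,0,0],[0,0,-0.002,0,0,0],[0,0,-0.002,0,0,0],[0,0,0,0,0,0]],
  ],
)

```text
clock: 19.85
tool_pos: [0.6624, -0.2443, 0.0771]
tool_rot: [0.7, -0.102, -0.2, -0.678]
wrist_force: [0.6, 0.9, -1.3]
opening: 0.0078
```

```bash
python3 g.py 0; python3 p.py .06 0 .17 0 | head -1
```

```text
19.85 [-0.372  0.917  1.184 -0.211  1.424 -0.442] [ 0.66240293 -0.2442604   0.07710083] 0.007773255530828481 [ 0.65798785 -0.25737974  0.076     ] [0.418 0.06  0.906] (array([-0.0053, -0.0132, -0.0029]), array([0.0009, 0.0052, 0.001 ]))
t 19.85 spout in can [-0.034 -0.503  0.007] tilt 0.005 xdir z -0.005 F [ 0.6  0.9 -1.3] q [-0.37  0.92  1.18 -0.21  1.42 -0.44] 0.0078
```

Emit:
jog_arm(
  commands=[
    [[0,0,-0.002,0,0.003,0],[0,0,-0.001,0,0,0],[0,0,-0.001,0,0,0]],
  ],
)

```text
clock: 20.1
tool_pos: [0.6626, -0.2446, 0.0742]
tool_rot: [0.7, -0.103, -0.201, -0.677]
wrist_force: [0.2, 1.5, 11.9]
opening: 0.0079
```

```bash
python3 p.py .06 0 .17 0 | head -1
```

```text
t 20.1 spout in can [-0.035 -0.503  0.005] tilt 0.003 xdir z -0.002 F [ 0.2  1.5 11.9] q [-0.37  0.92  1.18 -0.21  1.42 -0.44] 0.0079
```

Emit:
jog_arm(
  commands=[
    [[0,0,0.0005,0,0,0],[0,0,0,0,0,0],[0,0,0,0,0,0],[0,0,0,0,0,0],[0,0,0,0,0,0],[0,0,0,0,0,0],[0,0,0,0,0,0],[0,0,0,0,0,0]],
  ],
  grip=0,
)

```text
clock: 20.77
tool_pos: [0.6627, -0.245, 0.0756]
tool_rot: [0.701, -0.103, -0.2, -0.677]
wrist_force: [-0.3, 0.8, -0.7]
opening: 0.0554
```

Emit:
jog_arm(
  commands=[
    [[0.004,0.001,0.009,0,0,0],[0.008,0.001,0.018,0,0,0],[0.01,0.001,0.023,0,0,0],[0.01,0.001,0.023,0,0,0],[0.01,0.001,0.023,0,0,0],[0.01,0.001,0.023,0,0,0],[0,0,0.03,0,0,0],[0,0,0.03,0,0,0]],
  ],
)

```text
clock: 21.43
tool_pos: [0.7151, -0.2366, 0.2592]
tool_rot: [0.698, -0.106, -0.204, -0.678]
wrist_force: [0.7, -0.1, 0.2]
opening: 0.0952
```

Emit:
jog_arm(
  commands=[
    [[0,-0.02,0.03,0,0,0],[0,-0.03,0.03,0,0,0],[0,-0.03,0.02,0,0,0],[0,-0.03,0,0,0,0],[0,-0.03,0,0,0,0],[0,-0.02,0,0,0,0],[0,0,0,0,0,0]],
  ],
)

```text
clock: 22.02
tool_pos: [0.7139, -0.3973, 0.3605]
tool_rot: [0.702, -0.1, -0.199, -0.677]
wrist_force: [0.4, -1.3, -1.3]
opening: 0.0949
```

```bash
cat > c.py <<'E'
from h import *
s=bot.get_state(); print(s['clock'],s['tool_pos'],s['qd'].round(3).max())
im,d=grab('top','end_t.png'); a,ds=grab('scene','end_s.png')
for n,i,dd in(('top',im,d),('scene',a,ds)):
    C=cloud(n,dd); Z=C[...,2]
    L=Ro.from_euler('z',-CY).apply((C-CAN).reshape(-1,3)).reshape(C.shape)
    m=(dd>0)&(abs(L[...,0])<.07)&(abs(L[...,1])<.07)&(Z>.02)&(Z<.2); print(n,'in can z max',Z[m].max() if m.any() else None,m.sum())
    l=(dd>0)&(abs(C[...,0]-.56)<.09)&(abs(C[...,1])<.09)&(Z>.013)&(Z<.03); p=C[l]; 
    if len(p)>50:
        A=np.linalg.lstsq(np.c_[p[:,:2],np.ones(len(p))],p[:,2],rcond=None)[0]; print(' lid n',len(p),'z',np.median(p[:,2]),'slope',A[:2].round(3))
    t=(dd>0)&(abs(C[...,0]-.56)<.05)&(abs(C[...,1]+.26)<.035)&(Z<.03); p=C[t]
    if len(p)>50:
        A=np.linalg.lstsq(np.c_[p[:,:2],np.ones(len(p))],p[:,2],rcond=None)[0]; print(' tray floor',len(p),'z',np.median(p[:,2]),'slope',A[:2].round(3))
A=np.ascontiguousarray(a[:,:,::-1]);B=np.ascontiguousarray(im[:,:,::-1])
cv2.imwrite('pics/end.png',cv2.hconcat([cv2.resize(A[100:340,80:340],(400,370)),cv2.resize(B[140:220,190:270],(370,370),interpolation=cv2.INTER_CUBIC)]))
E
python3 c.py
```

```text
22.0167 [ 0.71394854 -0.39727825  0.36050158] 0.029
top in can z max 0.11583029069753259 411
 lid n 648 z 0.020839676302195742 slope [0.    0.001]
scene in can z max 0.10929975749981036 432
 lid n 1162 z 0.020479471252723536 slope [-0.001 -0.002]
```

View pics/end.png

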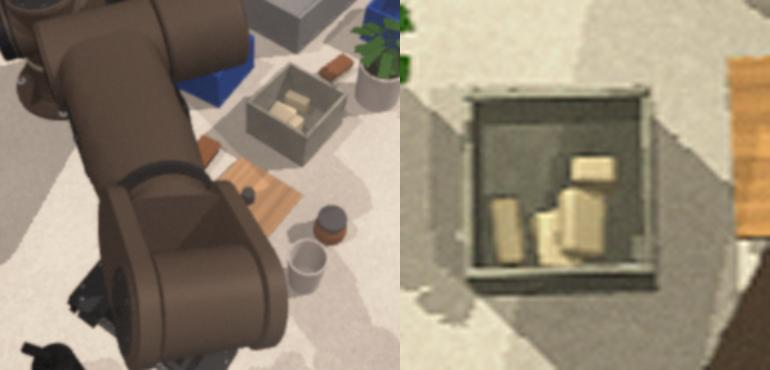

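Four separate soap bars are inside the canister in the right crop, at about (507,230), (550,237), (582,222) and (592,168). The lid is flat. The arm hides the tray, so I'll move it aside for one last check.

Emit:
jog_arm(
  commands=[
    [[0,0.02,0.01,0,0,0],[0,0.035,0.01,0,0,0],[0,0.035,0.01,0,0,0],[0,0.035,0,0,0,0],[0,0.035,0,0,0,0],[0,0.035,0,0,0,0],[0,0.035,0,0,0,0],[0,0.035,0,0,0,0]],
  ],
)

```text
clock: 22.78
tool_pos: [0.7101, -0.1127, 0.392]
tool_rot: [0.7, -0.1, -0.201, -0.678]
wrist_force: [0.1, -0.1, -0.2]
opening: 0.095
```

Emit:
jog_arm(
  commands=[
    [[0,0.035,0,0,0,0],[0,0.035,0,0,0,0],[0,0.02,0,0,0,0],[0,0,0,0,0,0],[0,0,0,0,0,0],[0,0,0,0,0,0]],
  ],
)

```text
clock: 23.28
tool_pos: [0.7047, 0.001, 0.3972]
tool_rot: [0.7, -0.092, -0.207, -0.677]
wrist_force: [0.3, -0.3, -1.1]
opening: 0.0953
```

```bash
python3 c.py; python3 -c "
import cv2
A=cv2.imread('pics/end_s.png');B=cv2.imread('pics/end_t.png')
cv2.imwrite('pics/fin.png',cv2.hconcat([A[100:384,60:420],B[70:354,100:460]]))"
```

```text
23.2833 [0.70468879 0.00100736 0.39721419] 0.012
top in can z max 0.055038109553350534 29
 tray floor 404 z 0.005443516554347716 slope [-0.008 -0.022]
scene in can z max 0.10788592587755075 372
 lid n 2200 z 0.020522077759193236 slope [-0.     0.003]
 tray floor 795 z 0.005328619132234147 slope [-0.002 -0.007]
```

View pics/fin.png

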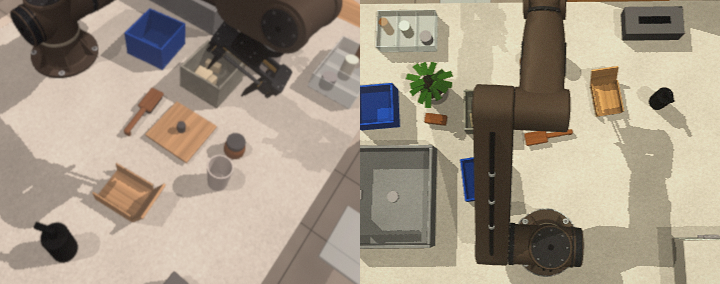

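The empty tray stands upright at (128,190), with its floor at z = 5 mm and level. The lid is flat at (182,130), with the plate at 20 mm. The bystanders are where they were and the gripper is clear, so I'm handing in.

```bash
python3 -c "
from plant import bot
print(bot.finish_job())"
```

```text
the job is handed in; nothing more can be done
None
```

I handed the job in at about 23 s on the robot's clock. No verdict is reported, so the results below rest on my own checks.

**What I did:**
- I lifted the lid by its knob and laid it on the counter at about (0.56, 0.01).
- I pinched the tray by its back board and carried it, tipped slightly back, to the canister.
- I tipped it slowly over the mouth to about 42°, with the spout about 27 mm above the rim. The wrist force fell from about 4 N to 2 N, which is the tray alone.
- I set the empty tray back upright within about 15 mm of its old spot and moved the gripper clear.

**Last checks:**
- **Lid:** its plate top is at 20 mm, as it must be, and its slope is below 0.01.
- **Tray:** its floor is at 5 mm; its slope is at most about 0.02.
- **Soaps:** all four are visible inside the canister. The top-view crop showed them one by one.
- **Bystanders:** they look unmoved in the pictures. I did not measure their displacement.

**Disagreements and rough spots:**
- The highest reading inside the canister was 108–116 mm in some views, above its 105 mm rim. I put this down to rim pixels at the edges, since the soaps clearly lie well below the rim. The last top view read 55 mm, but with most of the canister hidden.
- The tray's set-down briefly pressed with about 12 N before I released it.

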